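# Wind the steamer's timer and hold the egg basket ready over it

### The job

Get the eggs ready for steaming: wind the red timer key on the pale green steamer clockwise all the way to its stop, then pick up the egg basket by its blue handle and carry it level over the dish rack, without knocking anything. Finish holding the basket still, about 2 cm above the steamer's rectangular well, centred and lined up so it could be lowered straight in, but without it ever touching the steamer; keep holding it, do not put it down.

Things in the scene. Friction and masses are not known exactly. Their poses are not given: they have to be found in the camera images.
- steamer: Pale green electric food steamer, fixed, 180 mm (its x) by 290 mm (its y), 90 mm high. Origin: centre of its underside, z up. Rectangular steam well open at the top, 136 mm (x) by 166 mm (y), 60 mm deep, centred at y = +50 mm. The flat deck at the -y end carries the timer, axis at y = -95 mm. It stands on either side of the dish rack, turned up to 0.25 rad.
- well (a point): Centre of the well's mouth, level with the flat top of the steamer (90 mm above the worktop). Axes as the steamer's: the long side of the well lies along y.
- timer (a joint): Turn of the timer key, rad: 0 unwound, growing clockwise seen from above, 3.0 at the hard stop (fully wound; over 2.8 counts). Starts between 0.1 and 0.8. A spring makes it stiffer as it winds (about 0.08 to 0.13 N m), but friction keeps it where it is let go, so it can be wound by several partial turns.
- timer_grip (a point): Grip point on the key's axis, 36 mm above the steamer's deck (126 mm above the worktop). The key is an upright red bar, 46 mm long, 12 mm thick, 12 to 46 mm above the deck, on a black disc 54 mm wide. The point turns with the key: its x axis lies along the bar, towards the white mark, and at joint 0 is the steamer's +x; z up.
- basket: Loose steel basket with six eggs fixed in it, 0.35 to 0.7 kg. Origin: centre of its underside, z up. Lower part 118 mm (x) by 148 mm (y), 30 mm high, fits the well; above it a flange of 150 by 180 mm that would rest on the well's edge. Eggs reach 68 mm up. Same either way round. Starts on the worktop across the dish rack from the steamer, turned up to 0.6 rad.
- basket_grip (a point): Middle of the basket's blue handle bar, 116 mm straight above the basket's origin, axes as the basket's. The bar runs along y: 14 mm thick (x), 18 mm high, 124 mm long, held up by thin wires at both ends; free beneath down to the eggs.
- dish_rack: Fixed wire dish rack with five standing plates between basket and steamer, 330 mm along x, 100 mm along y; the plates' tops are 146 mm above the worktop. Origin: centre of its underside. Not to be touched.
- mug: Bystander: blue mug, 80 mm wide, 90 mm high, upright beyond the rack. Origin: centre of its underside.
- can: Bystander: green drinks can, 66 mm wide, 115 mm high. Origin: centre of its underside.
- oil: Bystander: amber oil bottle, 64 mm wide, 200 mm high. Origin: centre of its underside.
- jar: Bystander: glass jar with red cap, 72 mm wide, 100 mm high. Origin: centre of its underside.
- bowl: Bystander: red bowl, 130 mm wide, 50 mm high. Origin: centre of its underside.

How it is judged:
On the way, in this order (a step that is already met when the one before it is completed fails the run):
1. the timer key is wound to its stop (2.8 rad or more) (value of joint timer above 2.8 rad), for 0.2 s.
2. then the basket is lifted off the worktop (height (world z) of basket above 0.05 m), for 0.2 s.
At the end, for the whole second after the job is handed in: The timer is still wound (2.8 rad or more), and the basket is held in the fingers, still (under 20 mm/s), its underside 8 to 35 mm above the steamer's top, centred on the well within 10 mm, its long side along the well's within 0.12 rad, level within 0.1 rad, touching nothing of the steamer (value of joint timer above 2.8 rad and horizontal distance between basket and well below 0.01 m and z of basket in the frame of well between 0.008 and 0.035 m and angle between the y axis of basket and the y axis of steamer, either way round below 0.12 rad and angle between basket's own z axis and vertical below 0.1 rad and linear speed of basket below 0.02 m/s and contact force between basket and steamer below 0.2 N and contact force between basket and the fingers above 1 N); the arm keeps its last pose, push and grip.
It fails at once if the basket touches the steamer (contact force between basket and steamer above 0.5 N).
It fails at once if the dish rack is knocked (contact force between dish_rack and anything else above 2 N).
It fails at once if the basket is tipped by more than 0.4 rad (angle between basket's own z axis and vertical above 0.4 rad).
It fails at once if a bystander is moved by more than 30 mm (distance of any of mug, can, oil, jar, bowl from where it was at the start of the episode above 0.03 m).
It also fails if it takes over 72 s, if anything falls off the work surface, if the arm or the gripper's body presses on something with over 40 N, if the wrist force passes 120 N, or if a joint passes its speed limit or range.

### The arm

A 6-joint arm with a two-finger parallel gripper is mounted at the origin on the work surface. World frame = base frame: x ahead of the robot, y to its left, z up, the work surface at z = 0. Lengths are in m, angles in rad, forces in N, time in s.
With the tool pointing down it reaches from about 0.35 to 0.775 m from the base axis. Payload 5.5 kg.
Tool frame: the origin (TCP) lies midway between the tips of the shut fingers; the grasp point (between the pads) lies 19 mm behind it; z points along the fingers, y is the line along which they close (so a half turn about z gives the same grasp; the last joint's range is limited). The gripper opens to 85 mm and grips with 20 to 120 N. Pads are 22 mm wide; open, the fingers measure 114 mm over their backs; the gripper's body (76 mm by 85 mm) begins 54 mm behind the grasp point. The pads swing forward as they close: fully open they stand 13 mm farther back than shut.
Start: joints at [-1.349, 0.313, 0.046, 1.304, 0, 1.431], TCP at [0.204, -0.538, 0.231] pointing down, gripper open.
Joint ranges: [-2.76, 2.76], [-0.86, 1.69], [-1.03, 1.26], [-2.2, 2.34], [-1.47, 1.5], [-3.14, 3.14]. Speed limits (rad/s): [2.57, 2.57, 3.14, 3.14, 3.14, 3.14].

### API

Orientations are given as a unit quaternion [x, y, z, w].
In Python, from workcell import manip, grab_frame, camera_model gives the robot as it stands. The module is installed in compiled form; this text tells all that it offers.
- The arm moves only by the tool drive_tool, never from a script. Its argument "rows" is a list of rows, each a list of 6 numbers: the shift along the tool's x, y, z in fractions of the full range, 1 being 200 mm, then the turn, a rotation vector about the tool's x, y, z in fractions of the full range, 1 being 45 degrees. In form: [[tx, ty, tz, rx, ry, rz], ...]. A call has 1 to 5 rows; each row is the pose to reach, as a shift and turn from the pose commanded when the call began, along the tool's axes at that moment; what a row does not reach only later rows make up. A row lasts 1/12 s, in which the tool goes at most 41.7 mm and 7.16 degrees, less where a joint would pass 70% of its speed; a pose out of reach is approached as far as the arm can. A shift or turn number past 1, either way, is cut back to 1. A call with a gripper value outside its range is refused whole. "claw" is the finger opening in mm, from 0 to 85.4, set as the call begins (left out, the last holds). The fingers move at their own pace and stop on an object; "grip_force" is the grip in N (left out, the last holds). Time passes only in rows, so rows that repeat a pose let the fingers close. It gives the time, the measured TCP pose, the force, the opening and the grip force at its end, in the units of the state.
- manip.sense(): the state, without advancing time (a new reading comes with each control period).
- grab_frame(name): name is "scene" or "top"; returns the picture (384x512x3 uint8, red, green, blue); there is no depth.
- camera_model(name): a dict with "fov_y" (degrees; the focal length in pixels is half the picture's height over the tangent of half this angle, whatever the lens; pixels are square), "cx", "cy" (the principal point, pixels), "R" (3x3) and "t" (3): a world point X has camera coordinates R X + t. Camera axes: x right, y down, z forward; pixel columns grow to the right and rows downward; lengths in m; the calibration is good to about 2 mm. A picture is of the moment at which its call begins. camera_model takes no time and is no camera call.
- manip.job_done(): hands the job in; it is judged then, once.
The state is a dict: "time": time; "joint_positions": joint angles; "qd": joint speeds; "effort": joint torques, N m; "tool_pos": TCP position; "ee_rot": TCP orientation; "contact_force": force on the tool from outside, world axes, zero at the start; "torque": the same for the moment, N m; "finger_gap": finger opening in m; "grip_force": force on a finger pad.
Only numpy, scipy, OpenCV 4.12 (cv2) and the standard library are available. Lean on these libraries where they do the work, as an engineer would, in place of code of your own. Each camera call takes 0.05 s, during which the arm holds its last target. There are 200 camera calls.

## Working session

There is one attempt and no reset: what is moved stays moved. The work goes in short steps, Python scripts to look and compute and a tool call to move; the robot and the scene stay as the last step left them, time stands still between calls to the robot, and variables do not carry over. Pictures are saved under pics/ and viewed, at most 10 in all, crops included, and the job is handed in when it is done.

Besides the shell and the picture viewer there is one more tool, called after "Emit:" as a command line: name --pt "numbers of a row" for each row, then --argument value for the rest. drive_tool: Moves the arm, as the interface text tells. Its arguments: {"type":"object","properties":{"rows":{"type":"array","items":{"type":"array","items":{"type":"number"}}},"claw":{"type":"number"},"grip_force":{"type":"number"}},"required":["rows"]}

```bash
mkdir -p pics; python3 - <<'E'
from workcell import manip, grab_frame, camera_model
import cv2
for n in("scene","top"):
    cv2.imwrite(f"pics/{n}0.png",cv2.resize(grab_frame(n)[:,:,::-1],(800,600),interpolation=cv2.INTER_CUBIC))
    print(n,camera_model(n))
print(manip.sense())
E
```

```text
scene {'fov_y': 50.37705653500712, 'cx': 258.4815771953088, 'cy': 183.28883489656715, 'R': array([[ 0.39380964,  0.91898581,  0.01946914],
       [ 0.57030497, -0.22767004, -0.78925192],
       [-0.72087878,  0.32191836, -0.61376083]]), 't': array([-0.19920017, -0.28257658,  1.63875646])}
top {'fov_y': 47.53983493962626, 'cx': 253.5407217611334, 'cy': 192.45835537954096, 'R': array([[ 1.88991269e-02, -9.99821362e-01, -2.58088702e-04],
       [-9.95573150e-01, -1.87950530e-02, -9.20915266e-02],
       [ 9.20702247e-02,  1.99739563e-03, -9.95750513e-01]]), 't': array([-0.04531899,  0.64190327,  1.05605676])}
{'time': 0.1, 'joint_positions': array([-1.34859042e+00,  3.13941417e-01,  4.51011044e-02,  1.30361703e+00,
       -1.06882915e-05,  1.43118432e+00]), 'qd': array([ 0.00016058, -0.00214562,  0.00096896, -0.00021649,  0.00088059,
       -0.00075824]), 'effort': array([ 2.62068235e-03, -4.81725526e+01,  2.99243832e+01,  1.27917944e-02,
       -1.14166412e-04, -6.79870453e-07]), 'tool_pos': array([ 0.20341505, -0.53732665,  0.23049237]), 'ee_rot': array([ 9.83680217e-01,  1.79923710e-01, -3.96272104e-05, -8.29577437e-04]), 'contact_force': array([-0.02325555, -1.35562612, -0.63260762]), 'torque': array([ 0.06699699, -0.03168085,  0.00943752]), 'grip_force': 0.0, 'finger_gap': 0.08511007764106711}
```

View pics/top0.png

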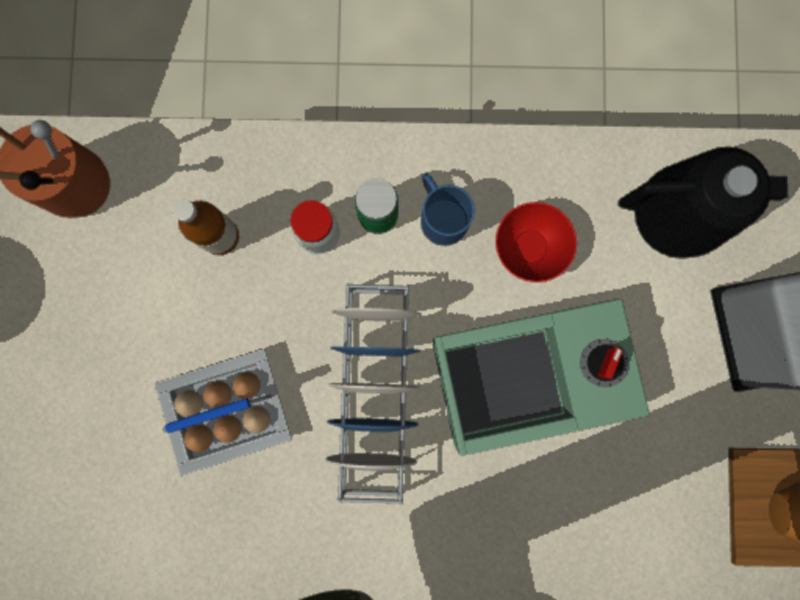

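View pics/scene0.png

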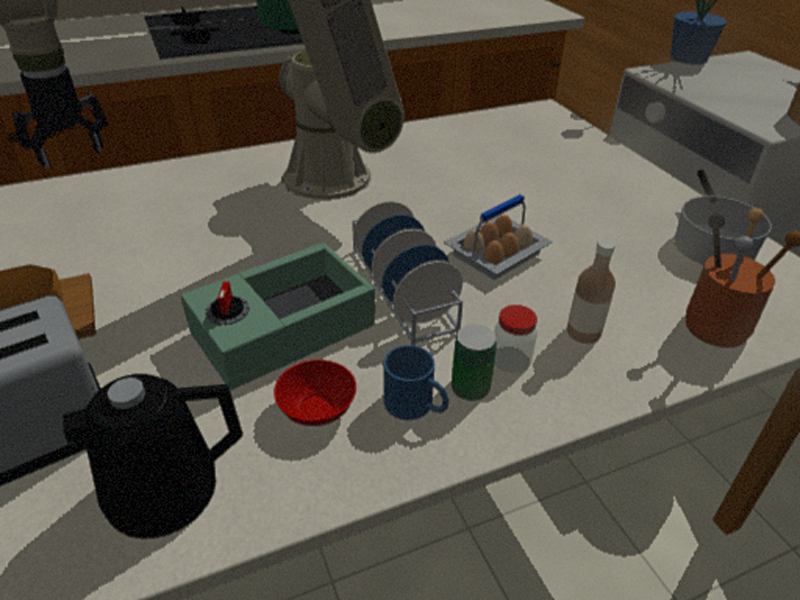

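The top view shows the steamer right of the rack, with its deck corners at about (434,340), (621,300), (648,412) and (463,453). The red key is at about (612,362), with its white mark up and to the right. The basket is on the left, and its blue handle runs from (165,428) to (250,403). I'll fit the known box shapes to the colour silhouettes in both views.

```bash
cat > h.py <<'E'
import numpy as np, cv2, itertools
from scipy.optimize import minimize
from scipy.spatial.transform import Rotation as Ro
from workcell import manip, grab_frame, camera_model
S=8
def proj(n,P):
    c=camera_model(n); q=np.atleast_2d(P)@c["R"].T+c["t"]; f=192/np.tan(np.radians(c["fov_y"]/2))
    return q[:,:2]/q[:,2:]*f+[c["cx"],c["cy"]]
def box(p,dims,zs):
    x,y,a=p; c,s=np.cos(a),np.sin(a)
    return np.array([[x+c*u-s*v,y+s*u+c*v,z] for u in(-dims[0]/2,dims[0]/2) for v in(-dims[1]/2,dims[1]/2) for z in zs])
def mask(n,im,col,roi):
    h,s,v=[a.astype(int) for a in cv2.split(cv2.cvtColor(im,cv2.COLOR_RGB2HSV))]
    r,g,b=[a.astype(int) for a in cv2.split(im)]
    m={'green':(h>50)&(h<85)&(s>50)&(v>40),'blue':(h>100)&(h<125)&(s>150)&(v>60),
       'red':((h<8)|(h>172))&(s>150)&(v>70)}[col]
    k=np.zeros_like(m); x0,y0,x1,y1=[int(t/1.5625) for t in roi]; k[y0:y1,x0:x1]=1
    m=(m&k).astype(np.uint8)
    nn,l,st,_=cv2.connectedComponentsWithStats(m); 
    return (l==1+np.argmax(st[1:,4])).astype(np.uint8)
def hullpts(m):
    return cv2.convexHull(np.argwhere(m)[:,::-1].astype(np.int32).reshape(-1,1,2))[:,0].astype(float)
def fit(ms,p0,dims,zs):
    # ms: {cam: mask}; compare hull of mask with hull of projected box (soft area difference)
    hs={n:cv2.fillConvexPoly(np.zeros((384,512),np.uint8),hullpts(m).astype(int),1).astype(float) for n,m in ms.items()}
    def cost(p):
        e=0
        for n,h in hs.items():
            q=cv2.convexHull(proj(n,box(p,dims,zs)).astype(np.float32))[:,0]
            lo=np.floor(q.min(0)-6).astype(int); hi=np.ceil(q.max(0)+6).astype(int)
            lo=np.maximum(lo,0); hi=np.minimum(hi,[512,384]); w=hi-lo
            if (w<=0).any(): e+=1; continue
            im=np.zeros((w[1]*S,w[0]*S),np.float32)
            cv2.fillConvexPoly(im,np.round(((q-lo+.5)*S-.5)*16).astype(np.int32),1,shift=4)
            im=cv2.resize(im,tuple(int(a) for a in w),interpolation=cv2.INTER_AREA)
            d=np.abs(im-h[lo[1]:hi[1],lo[0]:hi[0]]).sum()+h.sum()-h[lo[1]:hi[1],lo[0]:hi[0]].sum()
            e+=d/h.sum()
        return e
    best=None
    for st in ([.03,.03,.15],[.01,.01,.1],[.004,.004,.05]):
        p0=np.array(p0); sim=np.vstack([p0]+[p0+np.eye(3)[i]*st[i] for i in range(3)])
        r=minimize(cost,p0,method='Nelder-Mead',options=dict(initial_simplex=sim,xatol=1e-5,fatol=1e-6,maxiter=300)); p0=r.x
    return r.x,r.fun
def back(uv,z,n="top"):
    c=camera_model(n); f=192/np.tan(np.radians(c["fov_y"]/2)); u=np.array(uv)/1.5625
    d=c["R"].T@np.array([(u[0]-c["cx"])/f,(u[1]-c["cy"])/f,1]); C=-c["R"].T@c["t"]
    return C+d*(z-C[2])/d[2]
E
python3 - <<'E'
from h import *
T=grab_frame("top");Sc=grab_frame("scene")
c=[back(p,.09) for p in((434,340),(621,300),(648,412),(463,453))]
m=np.mean(c,0); print("steamer corners",np.round(c,3).tolist())
jobs={'green':((420,285,670,470),(170,235,385,395),(m[0],m[1],.24),(.18,.29),(0,.09)),
'red':((575,330,640,390),(205,270,245,320),None,(.046,.012),(.102,.136)),
'blue':((155,390,265,445),(475,190,530,225),None,(.014,.124),(.107,.125))}
jobs={k:list(v) for k,v in jobs.items()}
k=back((611,362),.12); jobs['red'][2]=(k[0],k[1],-.5)
a,b=back((168,428),.116),back((248,405),.116); g=(a+b)/2; jobs['blue'][2]=(g[0],g[1],np.arctan2(-(b-a)[0],(a-b)[1])*1.0)
print(jobs['blue'][2],np.linalg.norm(a-b))
for kk,(rt,rs,p0,d,z) in jobs.items():
    mt=mask("top",T,kk,rt);ms=mask("scene",Sc,kk,rs)
    for nm,dd in(("both",dict(top=mt,scene=ms)),("top",dict(top=mt)),("scene",dict(scene=ms))):
        r=fit(dd,p0,d,z); print(kk,nm,np.round(r[0],4),round(r[1],3))
        if nm=="both":
            for im,n in((T,"top"),(Sc,"scene")):
                cv2.polylines(im,[np.round(cv2.convexHull(proj(n,box(r[0],d,z)).astype(np.float32))).astype(int)],True,(255,255,0),1)
for n,kk in (("rackcorners",[(348,285),(408,285),(340,500),(403,502)]),): print(n,[np.round(back(p,.08)[:2],3) for p in kk])
A=cv2.resize(T[180:310,95:425,::-1],None,fx=2.4,fy=2.4); B=cv2.resize(Sc[110:260,105:355,::-1],None,fx=1.9,fy=1.9)
o=np.zeros((600,800,3),np.uint8);o[:A.shape[0],:A.shape[1]]=A[:,:800];o[313:313+B.shape[0],:B.shape[1]]=B
cv2.imwrite("pics/fit.png",o)
E
```

```text
steamer corners [[0.579, -0.091, 0.09], [0.645, -0.372, 0.09], [0.478, -0.41, 0.09], [0.413, -0.136, 0.09]]
(np.float64(0.4616922779337591), np.float64(0.2350114562010196), np.float64(-0.2977674058448629)) 0.11929349685977934
green both [ 0.5297 -0.2524  0.222 ] 0.06
green top [ 0.5295 -0.2512  0.2245] 0.02
green scene [ 0.5276 -0.2532  0.2194] 0.035
red both [ 0.5501 -0.3434 -0.1927] 0.707
red top [ 0.5503 -0.345  -0.3803] 0.126
red scene [ 0.5439 -0.3416 -0.1415] 0.387Traceback (most recent call last):
  File "<stdin>", line 15, in <module>
  File "h.py", line 42, in fit
    r=minimize(cost,p0,method='Nelder-Mead',options=dict(initial_simplex=sim,xatol=1e-5,fatol=1e-6,maxiter=300)); p0=r.x
    res = _minimize_neldermead(fun, x0, args, callback, bounds=bounds,
                               **options)
    fxr = func(xr)
    fx = function(np.copy(x), *(wrapper_args + args))
  File "h.py", line 29, in cost
    q=cv2.convexHull(proj(n,box(p,dims,zs)).astype(np.float32))[:,0]
                     ~~~~^^^^^^^^^^^^^^^^^^
  File "h.py", line 7, in proj
    c=camera_model(n); q=np.atleast_2d(P)@c["R"].T+c["t"]; f=192/np.tan(np.radians(c["fov_y"]/2))
ValueError: time passes only in moves, steps and waits
```

```bash
sed -i 's/^def proj/import functools\ncamera_model=functools.lru_cache(camera_model)\ndef proj/' h.py
python3 - <<'E'
from h import *
T=grab_frame("top");Sc=grab_frame("scene")
D=[]
def do(kk,nm,dd,p0,d,z):
    r=fit(dd,p0,d,z); print(kk,nm,np.round(r[0],4),round(r[1],3)); D.append((r[0],d,z)); return r
a,b=back((168,428),.116),back((248,405),.116); g=(a+b)/2
p0=(g[0],g[1],np.arctan2(-(a-b)[0],(a-b)[1])); print(p0)
mt=mask("top",T,"blue",(155,390,265,445));ms=mask("scene",Sc,"blue",(475,190,530,225))
for nm,dd in(("scene",dict(scene=ms)),("both",dict(top=mt,scene=ms)),("top",dict(top=mt))): do("blue",nm,dd,p0,(.014,.124),(.107,.125))
# key, red or bright
hsv=cv2.cvtColor(T,cv2.COLOR_RGB2HSV); x0,y0,x1,y1=[int(t/1.5625) for t in(578,335,638,388)]
m=np.zeros((384,512),np.uint8); R=T.astype(int)
sub=((R[...,0]>110)&(R[...,0]-R[...,1]>-5)&((R[...,0]-R[...,1]>50)|(R.min(2)>130)))
m[y0:y1,x0:x1]=sub[y0:y1,x0:x1]
n,l,st,_=cv2.connectedComponentsWithStats(m); m=(l==1+np.argmax(st[1:,4])).astype(np.uint8); print("keypx",m.sum())
do("key","top",dict(top=m),(.5505,-.3446,-.4),(.046,.012),(.102,.136))
D.append(((.5295,-.252,.2235),(.18,.29),(0,.09)))
print("rack",[np.round(back(p,.08)[:2],3) for p in [(348,285),(408,285),(340,500),(403,502)]])
print("plates", [np.round(back(p,.14)[:2],3) for p in [(328,460),(417,460),(330,312),(415,315)]])
T[m>0]=(255,0,255)
for im,n in((T,"top"),(Sc,"scene")):
  im2=im
  for p,d,z in D[2:]:
    cv2.polylines(im2,[np.round(cv2.convexHull(proj(n,box(p,d,z)).astype(np.float32))).astype(int)],True,(255,255,0),1)
A=cv2.resize(T[180:310,95:425,::-1],None,fx=2.4,fy=2.4); B=cv2.resize(Sc[110:260,105:355,::-1],None,fx=1.9,fy=1.9)
o=np.zeros((600,800,3),np.uint8);o[:A.shape[0],:A.shape[1]]=A[:,:800];o[313:313+B.shape[0],:B.shape[1]]=B
cv2.imwrite("pics/fit.png",o)
E
```

```text
(np.float64(0.4616922779337591), np.float64(0.2350114562010196), np.float64(0.2977674058448629))
blue scene [0.4561 0.2426 0.455 ] 1.137
blue both [0.4634 0.2377 0.3403] 1.461
blue top [0.4642 0.2351 0.325 ] 0.142
keypx 96
key top [ 0.5498 -0.348  -0.5861] 0.858
rack [array([0.661, 0.04 ]), array([ 0.662, -0.051]), array([0.34 , 0.044]), array([ 0.339, -0.049])]
plates [array([0.407, 0.058]), array([ 0.409, -0.067]), array([0.614, 0.061]), array([ 0.612, -0.061])]
```

View pics/fit.png

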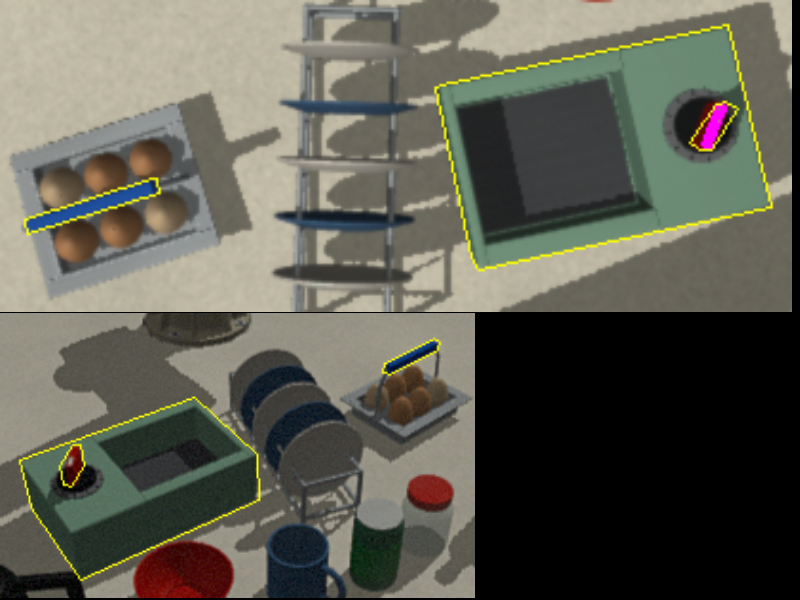

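The fits overlay well:
- **Steamer:** about (0.5295, -0.252), yaw 0.224. That puts the timer axis at (0.5505, -0.3446), which agrees with the fit to the red key.
- **Key:** bar yaw is about -0.38 (joint about 0.6).
- **Basket handle:** about (0.464, 0.235), yaw 0.325.

Next I'll move above the key and turn the wrist so the whole wind fits inside joint 6's range.

Careful with the scale: shifts go in shares of 200 mm and turns go in shares of 45 degrees. That gives: 200 mm / 200 = 1, 160 mm / 200 = 0.8.

Emit:
drive_tool --pt "0.2 -0.03 0 0 0 0" --pt "0.4 -0.06 0 0 0 0" --pt "0.6 -0.09 0 0 0 0" --pt "0.8 -0.12 0 0 0 0" --pt "1 -0.15 0 0 0 0" --claw 60

```text
time: 0.72
tool_pos: [0.3812, -0.4379, 0.2314]
ee_rot: [0.984, 0.18, 0.0, 0.0]
contact_force: [-0.1, -0.6, 0.2]
finger_gap: 0.0596
grip_force: 0.0
```

To row units: 193 mm / 200 = 0.965, 160 mm / 200 = 0.8.

Emit:
drive_tool --pt "0.2 -0.03 0 0 0 0" --pt "0.4 -0.06 0 0 0 0" --pt "0.6 -0.09 0 0 0 0" --pt "0.8 -0.115 0 0 0 0" --pt "0.965 -0.14 0 0 0 0"

```text
time: 1.13
tool_pos: [0.5528, -0.3427, 0.2312]
ee_rot: [0.984, 0.181, 0.0, 0.0]
contact_force: [0.5, -1.3, 0.8]
finger_gap: 0.06
grip_force: 0.0
```

To row units: -35 degrees / 45 = -0.7778.

Emit:
drive_tool --pt "0 0 0 0 0 -0.1556" --pt "0 0 0 0 0 -0.3111" --pt "0 0 0 0 0 -0.4667" --pt "0 0 0 0 0 -0.6222" --pt "0 0 0 0 0 -0.7778"

```text
time: 1.55
tool_pos: [0.5507, -0.3442, 0.231]
ee_rot: [0.883, 0.47, -0.0, -0.0]
contact_force: [0.3, -0.0, 1.1]
finger_gap: 0.0599
grip_force: 0.0
```

To row units: -35 degrees / 45 = -0.7778.

Emit:
drive_tool --pt "0 0 0 0 0 -0.1556" --pt "0 0 0 0 0 -0.3111" --pt "0 0 0 0 0 -0.4667" --pt "0 0 0 0 0 -0.6222" --pt "0 0 0 0 0 -0.7778"

```text
time: 1.97
tool_pos: [0.5505, -0.3444, 0.2311]
ee_rot: [0.7, 0.714, -0.0, -0.0]
contact_force: [-0.3, -0.5, -0.0]
finger_gap: 0.06
grip_force: 0.0
```

To row units: -35 degrees / 45 = -0.7778.

Emit:
drive_tool --pt "0 0 0 0 0 -0.1556" --pt "0 0 0 0 0 -0.3111" --pt "0 0 0 0 0 -0.4667" --pt "0 0 0 0 0 -0.6222" --pt "0 0 0 0 0 -0.7778"

```text
time: 2.38
tool_pos: [0.5505, -0.3444, 0.2311]
ee_rot: [0.453, 0.891, -0.0, -0.0]
contact_force: [-0.1, -0.1, -0.2]
finger_gap: 0.0597
grip_force: 0.0
```

To row units: -32 degrees / 45 = -0.7111.

Emit:
drive_tool --pt "0 0 0 0 0 -0.1556" --pt "0 0 0 0 0 -0.3111" --pt "0 0 0 0 0 -0.4667" --pt "0 0 0 0 0 -0.6222" --pt "0 0 0 0 0 -0.7111"

```text
time: 2.8
tool_pos: [0.5505, -0.3444, 0.2311]
ee_rot: [0.19, 0.982, 0.0, -0.0]
contact_force: [0.9, 0.0, -0.2]
finger_gap: 0.0598
grip_force: 0.0
```

```bash
cat > go.py <<'E'
# python3 go.py x y z yaw : tool-frame shift (mm) and turn (deg) from the measured pose
import sys, numpy as np
from scipy.spatial.transform import Rotation as Ro
from workcell import manip
s=manip.sense(); R=Ro.from_quat(s["ee_rot"]); p=s["tool_pos"]
yaw=np.arctan2(*R.as_matrix()[1::-1,0])
print("t",round(s["time"],2),"pos",np.round(p,4),"yaw",round(yaw,3),"q6",round(s["joint_positions"][5],3),"gap",s["finger_gap"],"F",np.round(s["contact_force"],1),"tau",np.round(s["torque"],2),"grip",s["grip_force"])
if len(sys.argv)>4:
    x,y,z,a=map(float,sys.argv[1:5])
    Rt=Ro.from_euler('z',a)*Ro.from_euler('x',np.pi)
    print("shift mm",np.round(1000*R.inv().apply(np.array([x,y,z])-p),1),"turn",np.round(np.degrees((R.inv()*Rt).as_rotvec()),2))
E
python3 go.py .5505 -.3446 .110 2.76; python3 - <<'E'
from h import *
T=grab_frame("top");Sc=grab_frame("scene")
A=cv2.resize(T[200:300,330:460,::-1],(520,400),interpolation=cv2.INTER_CUBIC)
B=cv2.resize(Sc[100:250,80:250,::-1],None,fx=1.6,fy=1.6)
o=np.zeros((400,800,3),np.uint8);o[:,:520]=A;o[:B.shape[0],525:525+B.shape[1]]=B
cv2.imwrite("pics/a.png",o)
E
```

```text
t 2.8 pos [ 0.5505 -0.3444  0.2311] yaw 2.759 q6 -0.3 gap 0.059835247069140785 F [ 0.9  0.  -0.2] tau [-0.03  0.02 -0.02] grip 0.0
shift mm [-1.000e-01 -2.000e-01  1.211e+02] turn [ 0.   -0.02 -0.08]
```

View pics/a.png

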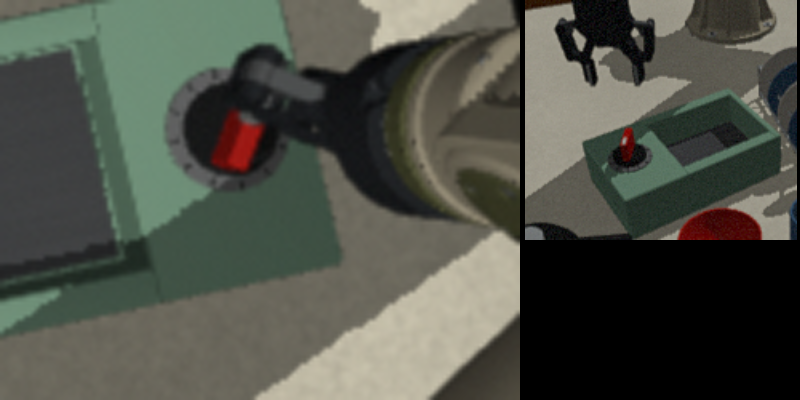

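The bar's edges run from about (213,165) to (233,108), so its yaw is about -0.36, which agrees with the tool. The open fingers are over the key, so I'll descend and grip.

To row units: 121 mm / 200 = 0.605, 110 mm / 200 = 0.55.

Emit:
drive_tool --pt "0 0 0.15 0 0 0" --pt "0 0 0.3 0 0 0" --pt "0 0 0.45 0 0 0" --pt "0 0 0.55 0 0 0" --pt "0 0 0.605 0 0 0"

```text
time: 3.32
tool_pos: [0.549, -0.3432, 0.1069]
ee_rot: [0.194, 0.981, 0.001, -0.002]
contact_force: [-0.9, 0.9, 0.9]
finger_gap: 0.0601
grip_force: 0.0
```

Emit:
drive_tool --pt "0 0 0 0 0 0" --pt "0 0 0 0 0 0" --pt "0 0 0 0 0 0" --pt "0 0 0 0 0 0" --pt "0 0 0 0 0 0" --claw 0 --grip_force 80

```text
time: 3.73
tool_pos: [0.5514, -0.346, 0.1127]
ee_rot: [0.193, 0.981, -0.002, 0.002]
contact_force: [-0.7, -2.4, 3.9]
finger_gap: 0.0103
grip_force: 79.3
```

Emit:
drive_tool --pt "0 0 0 0 0 0" --pt "0 0 0 0 0 0" --pt "0 0 0 0 0 0"

```text
time: 3.98
tool_pos: [0.5514, -0.346, 0.1127]
ee_rot: [0.193, 0.981, -0.002, 0.002]
contact_force: [-1.7, -2.8, 6.1]
finger_gap: 0.0105
grip_force: 79.6
```

To row units: 30 degrees / 45 = 0.6667.

Emit:
drive_tool --pt "0 0 0 0 0 0.1333" --pt "0 0 0 0 0 0.2667" --pt "0 0 0 0 0 0.4" --pt "0 0 0 0 0 0.5333" --pt "0 0 0 0 0 0.6667"

```text
time: 4.4
tool_pos: [0.5513, -0.3463, 0.1127]
ee_rot: [0.443, 0.896, -0.001, 0.002]
contact_force: [-2.1, -2.9, 6.3]
finger_gap: 0.0103
grip_force: 79.6
```

To row units: 30 degrees / 45 = 0.6667.

Emit:
drive_tool --pt "0 0 0 0 0 0.1333" --pt "0 0 0 0 0 0.2667" --pt "0 0 0 0 0 0.4" --pt "0 0 0 0 0 0.5333" --pt "0 0 0 0 0 0.6667"

```text
time: 4.82
tool_pos: [0.551, -0.3464, 0.1127]
ee_rot: [0.66, 0.751, -0.001, 0.002]
contact_force: [-2.7, -3.9, 6.9]
finger_gap: 0.0105
grip_force: 79.6
```

To row units: 30 degrees / 45 = 0.6667.

Emit:
drive_tool --pt "0 0 0 0 0 0.1333" --pt "0 0 0 0 0 0.2667" --pt "0 0 0 0 0 0.4" --pt "0 0 0 0 0 0.5333" --pt "0 0 0 0 0 0.6667"

```text
time: 5.23
tool_pos: [0.5507, -0.3464, 0.1127]
ee_rot: [0.832, 0.555, -0.001, 0.002]
contact_force: [-4.2, -3.5, 6.5]
finger_gap: 0.0103
grip_force: 79.7
```

To row units: 30 degrees / 45 = 0.6667.

Emit:
drive_tool --pt "0 0 0 0 0 0.1333" --pt "0 0 0 0 0 0.2667" --pt "0 0 0 0 0 0.4" --pt "0 0 0 0 0 0.5333" --pt "0 0 0 0 0 0.6667"

```text
time: 5.65
tool_pos: [0.5504, -0.3463, 0.1127]
ee_rot: [0.947, 0.32, -0.0, 0.002]
contact_force: [-4.8, -2.2, 8.2]
finger_gap: 0.0105
grip_force: 79.8
```

```bash
python3 go.py .5505 -.3446 .110 0.367
```

```text
t 5.65 pos [ 0.5504 -0.3463  0.1127] yaw 0.652 q6 1.806 gap 0.010485039065254612 F [-4.8 -2.2  8.2] tau [-0.64  1.    0.15] grip 79.83549356460571
shift mm [ 1.1 -1.3  2.7] turn [ 0.23  0.08 16.35]
```

To row units: 18 degrees / 45 = 0.4.

Emit:
drive_tool --pt "0 0 0 0 0 0.1111" --pt "0 0 0 0 0 0.2" --pt "0 0 0 0 0 0.2889" --pt "0 0 0 0 0 0.3556" --pt "0 0 0 0 0 0.4"

```text
time: 6.07
tool_pos: [0.5503, -0.3461, 0.1127]
ee_rot: [0.985, 0.17, -0.0, 0.002]
contact_force: [-4.4, -2.9, 7.9]
finger_gap: 0.0102
grip_force: 80.4
```

```bash
python3 go.py .5505 -.3446 .110 0.367
```

```text
t 6.07 pos [ 0.5503 -0.3461  0.1127] yaw 0.341 q6 2.117 gap 0.010222394055116706 F [-4.4 -2.9  7.9] tau [-0.63  1.11  0.68] grip 80.3559958934784
shift mm [ 0.7 -1.4  2.7] turn [ 0.22  0.04 -1.47]
```

To row units: 5 degrees / 45 = 0.1111.

Emit:
drive_tool --pt "0 0 0 0 0 0.0222" --pt "0 0 0 0 0 0.0667" --pt "0 0 0 0 0 0.0889" --pt "0 0 0 0 0 0.1111" --pt "0 0 0 0 0 0.1111"

```text
time: 6.48
tool_pos: [0.5503, -0.3461, 0.1127]
ee_rot: [0.992, 0.129, -0.0, 0.002]
contact_force: [-5.2, -3.2, 8.2]
finger_gap: 0.0102
grip_force: 98.5
```

```bash
python3 go.py .5505 -.3446 .110 0.367
```

```text
t 6.48 pos [ 0.5503 -0.3461  0.1127] yaw 0.26 q6 2.199 gap 0.0101743297264334 F [-5.2 -3.2  8.2] tau [-0.74  1.22  1.91] grip 98.4579037874937
shift mm [ 0.5 -1.4  2.7] turn [ 0.25  0.07 -6.15]
```

The torque rose to 1.9 N m, so the key is on its hard stop. I'll ease off, release and lift, then check the key before moving on.

To row units: -4 degrees / 45 = -0.0889.

Emit:
drive_tool --pt "0 0 0 0 0 -0.0444" --pt "0 0 0 0 0 -0.0889" --pt "0 0 0 0 0 -0.0889"

```text
time: 6.73
tool_pos: [0.5503, -0.3461, 0.1127]
ee_rot: [0.986, 0.164, -0.0, 0.002]
contact_force: [-5.1, -3.3, 7.6]
finger_gap: 0.0102
grip_force: 81.0
```

Emit:
drive_tool --pt "0 0 0 0 0 0" --pt "0 0 0 0 0 0" --pt "0 0 0 0 0 0" --pt "0 0 0 0 0 0" --pt "0 0 0 0 0 0" --claw 60

```text
time: 7.15
tool_pos: [0.5506, -0.3442, 0.1101]
ee_rot: [0.987, 0.163, 0.0, -0.0]
contact_force: [0.4, -1.2, -0.6]
finger_gap: 0.06
grip_force: 0.0
```

To row units: -150 mm / 200 = -0.75, -120 mm / 200 = -0.6.

Emit:
drive_tool --pt "0 0 -0.1 0 0 0" --pt "0 0 -0.25 0 0 0" --pt "0 0 -0.425 0 0 0" --pt "0 0 -0.6 0 0 0" --pt "0 0 -0.75 0 0 0"

```text
time: 7.57
tool_pos: [0.5507, -0.3443, 0.2626]
ee_rot: [0.987, 0.163, 0.0, 0.0]
contact_force: [0.4, 0.6, 0.1]
finger_gap: 0.0601
grip_force: 0.0
```

To row units: -192 mm / 200 = -0.96, -154 mm / 200 = -0.77.

Emit:
drive_tool --pt "0.04 -0.19 0 0 0 0" --pt "0.08 -0.385 0 0 0 0" --pt "0.115 -0.575 0 0 0 0" --pt "0.155 -0.77 0 0 0 0" --pt "0.19 -0.96 0 0 0 0"

```text
time: 7.98
tool_pos: [0.5244, -0.1486, 0.2602]
ee_rot: [0.987, 0.163, 0.0, -0.0]
contact_force: [0.4, 0.4, 0.6]
finger_gap: 0.0603
grip_force: 0.0
```

```bash
python3 go.py .464 .235 .25 1.896; python3 - <<'E'
from h import *
T=grab_frame("top")
cv2.imwrite("pics/b.png",cv2.resize(T[180:310,250:430,::-1],(720,520),interpolation=cv2.INTER_CUBIC))
E
```

```text
t 7.98 pos [ 0.5244 -0.1486  0.2602] yaw 0.326 q6 2.391 gap 0.06028130556947523 F [0.4 0.4 0.6] tau [ 0.07 -0.03  0.04] grip 0.0
shift mm [  65.8 -382.7   10.3] turn [ 1.000e-02 -2.000e-02 -8.993e+01]
```

View pics/b.png

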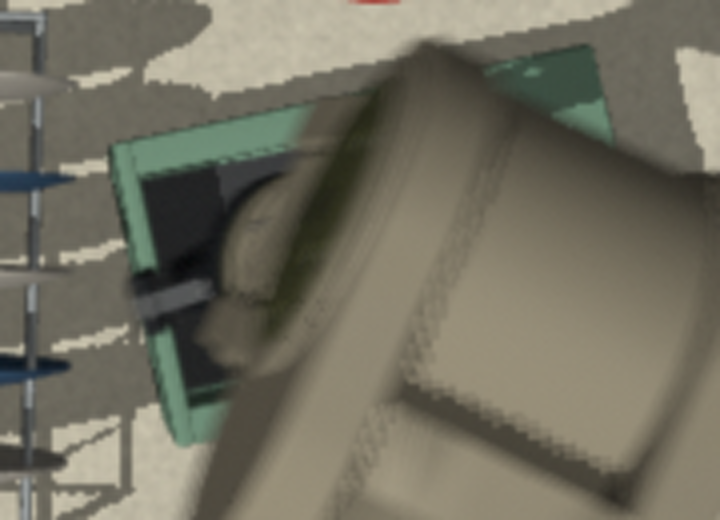

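The arm hides the key in this view. I'll go on to the basket and look again from there.

Emit:
drive_tool --pt "0.03 -0.19 0 0 0 0" --pt "0.065 -0.385 0 0 0 0" --pt "0.1 -0.575 0 0 0 0" --pt "0.13 -0.765 0 0 0 0" --pt "0.165 -0.955 0 0 0 0"

```text
time: 8.45
tool_pos: [0.4942, 0.0426, 0.2604]
ee_rot: [0.987, 0.163, 0.0, -0.0]
contact_force: [0.9, 0.8, -0.9]
finger_gap: 0.0601
grip_force: 0.0
```

To row units: -191 mm / 200 = -0.955, -153 mm / 200 = -0.765.

Emit:
drive_tool --pt "0.03 -0.19 0 0 0 0" --pt "0.065 -0.385 0 0 0 0" --pt "0.1 -0.575 0 0 0 0" --pt "0.13 -0.765 0 0 0 0" --pt "0.165 -0.955 0 0 0 0"

```text
time: 8.87
tool_pos: [0.4641, 0.2344, 0.2604]
ee_rot: [0.987, 0.163, 0.0, -0.0]
contact_force: [1.3, -0.1, 0.2]
finger_gap: 0.0601
grip_force: 0.0
```

To row units: -30 degrees / 45 = -0.6667.

Emit:
drive_tool --pt "0 0 0 0 0 -0.1333" --pt "0 0 0 0 0 -0.2667" --pt "0 0 0 0 0 -0.4" --pt "0 0 0 0 0 -0.5333" --pt "0 0 0 0 0 -0.6667"

```text
time: 9.28
tool_pos: [0.4647, 0.2329, 0.2601]
ee_rot: [0.91, 0.415, -0.0, -0.0]
contact_force: [0.6, -0.5, -0.6]
finger_gap: 0.0603
grip_force: 0.0
```

To row units: -30 degrees / 45 = -0.6667.

Emit:
drive_tool --pt "0 0 0 0 0 -0.1333" --pt "0 0 0 0 0 -0.2667" --pt "0 0 0 0 0 -0.4" --pt "0 0 0 0 0 -0.5333" --pt "0 0 0 0 0 -0.6667"

```text
time: 9.7
tool_pos: [0.4648, 0.2326, 0.2601]
ee_rot: [0.771, 0.636, -0.0, -0.0]
contact_force: [0.3, 0.4, 0.5]
finger_gap: 0.0599
grip_force: 0.0
```

To row units: -30 degrees / 45 = -0.6667.

Emit:
drive_tool --pt "0 0 0 0 0 -0.1333" --pt "0 0 0 0 0 -0.2667" --pt "0 0 0 0 0 -0.4" --pt "0 0 0 0 0 -0.5333" --pt "0 0 0 0 0 -0.6667"

```text
time: 10.12
tool_pos: [0.4648, 0.2325, 0.2602]
ee_rot: [0.58, 0.814, -0.0, -0.0]
contact_force: [-1.0, -0.5, 0.1]
finger_gap: 0.06
grip_force: 0.0
```

```bash
python3 go.py .464 .235 .097 1.896; python3 - <<'E'
from h import *
T=grab_frame("top");Sc=grab_frame("scene")
A=cv2.resize(T[190:300,350:430,::-1],(400,550),interpolation=cv2.INTER_CUBIC)
B=cv2.resize(Sc[80:200,260:380,::-1],(390,390))
m=mask("scene",Sc,"blue",(475,180,535,225)); print(m.sum())
for nm,dd in(("scene",dict(scene=m)),): print(fit(dd,(.464,.235,.325),(.014,.124),(.107,.125)))
o=np.zeros((550,800,3),np.uint8);o[:,:400]=A;o[:390,405:795]=B
cv2.imwrite("pics/c.png",o)
E
```

```text
t 10.12 pos [0.4648 0.2325 0.2602] yaw 1.903 q6 1.548 gap 0.059961295578783345 F [-1.  -0.5  0.1] tau [-0.06 -0.03  0.05] grip 0.0
shift mm [2.600e+00 1.000e-01 1.632e+02] turn [-0.01 -0.    0.4 ]
86
(array([0.45892659, 0.23806435, 0.46326257]), np.float64(1.069375))
```

View pics/c.png

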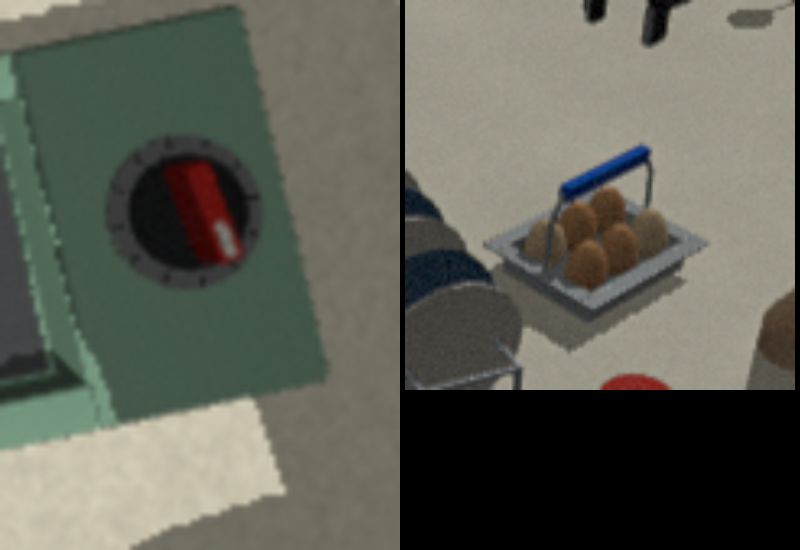

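The key's white mark now points down and to the right: the bar edge runs from (208,160) to (243,258), which puts the joint at about 3.0, fully wound. The basket hasn't moved, so I'll go down to the handle.

To row units: 162 mm / 200 = 0.81, 145 mm / 200 = 0.725.

Emit:
drive_tool --pt "0.005 0 0.2 0 0 0" --pt "0.01 0 0.4 0 0 0" --pt "0.015 0 0.575 0 0 0" --pt "0.015 0 0.725 0 0 0" --pt "0.015 0 0.81 0 0 0"

```text
time: 10.63
tool_pos: [0.4615, 0.2347, 0.0946]
ee_rot: [0.584, 0.812, -0.002, -0.001]
contact_force: [-0.5, -0.3, 0.1]
finger_gap: 0.0597
grip_force: 0.0
```

Emit:
drive_tool --pt "0 0 0 0 0 0" --pt "0 0 0 0 0 0" --pt "0 0 0 0 0 0" --pt "0 0 0 0 0 0" --pt "0 0 0 0 0 0" --claw 0 --grip_force 80

```text
time: 11.05
tool_pos: [0.4648, 0.2357, 0.0999]
ee_rot: [0.583, 0.813, 0.001, 0.001]
contact_force: [-1.4, 0.1, 2.7]
finger_gap: 0.0124
grip_force: 79.8
```

Emit:
drive_tool --pt "0 0 0 0 0 0" --pt "0 0 0 0 0 0" --pt "0 0 0 0 0 0"

```text
time: 11.3
tool_pos: [0.4648, 0.2357, 0.0999]
ee_rot: [0.583, 0.813, 0.001, 0.001]
contact_force: [-1.8, 0.1, 7.2]
finger_gap: 0.0127
grip_force: 80.3
```

To row units: -20 mm / 200 = -0.1, -14 mm / 200 = -0.07.

Emit:
drive_tool --pt "0 0 -0.02 0 0 0" --pt "0 0 -0.04 0 0 0" --pt "0 0 -0.07 0 0 0" --pt "0 0 -0.1 0 0 0" --pt "0 0 -0.1 0 0 0"

```text
time: 11.72
tool_pos: [0.4645, 0.2356, 0.1196]
ee_rot: [0.583, 0.813, 0.001, 0.001]
contact_force: [0.2, -0.9, -3.2]
finger_gap: 0.0127
grip_force: 78.9
```

```bash
python3 go.py .464 .235 .3 1.795
```

```text
t 11.72 pos [0.4645 0.2356 0.1196] yaw 1.898 q6 1.559 gap 0.012650407263827058 F [ 0.2 -0.9 -3.2] tau [ 0.08 -0.01  0.02] grip 78.90352249145508
shift mm [  -0.4   -0.4 -180.4] turn [0.1  0.   5.88]
```

To row units: -90 mm / 200 = -0.45, -70 mm / 200 = -0.35.

Emit:
drive_tool --pt "0 0 -0.05 0 0 0" --pt "0 0 -0.15 0 0 0" --pt "0 0 -0.25 0 0 0" --pt "0 0 -0.35 0 0 0" --pt "0 0 -0.45 0 0 0"

```text
time: 12.13
tool_pos: [0.4635, 0.2353, 0.2096]
ee_rot: [0.583, 0.813, -0.0, -0.0]
contact_force: [0.2, 0.4, -4.9]
finger_gap: 0.0125
grip_force: 78.9
```

To row units: -90 mm / 200 = -0.45, -80 mm / 200 = -0.4.

Emit:
drive_tool --pt "0 0 -0.1 0 0 0" --pt "0 0 -0.2 0 0 0" --pt "0 0 -0.3 0 0 0" --pt "0 0 -0.4 0 0 0" --pt "0 0 -0.45 0 0 0"

```text
time: 12.55
tool_pos: [0.4643, 0.2356, 0.3013]
ee_rot: [0.583, 0.813, 0.001, 0.001]
contact_force: [0.5, -0.6, -3.6]
finger_gap: 0.0117
grip_force: 78.9
```

```bash
python3 go.py .5184 -.2033 .3 1.795; python3 - <<'E'
from h import *
Sc=grab_frame("scene")
cv2.imwrite("pics/d.png",cv2.resize(Sc[30:230,180:400,::-1],(660,600)))
E
```

```text
t 12.55 pos [0.4643 0.2356 0.3013] yaw 1.898 q6 1.559 gap 0.011721238701174369 F [ 0.5 -0.6 -3.6] tau [ 0.03 -0.08  0.06] grip 78.91437292098999
shift mm [-433.   -89.7    1. ] turn [ 0.19 -0.    5.89]
```

View pics/d.png

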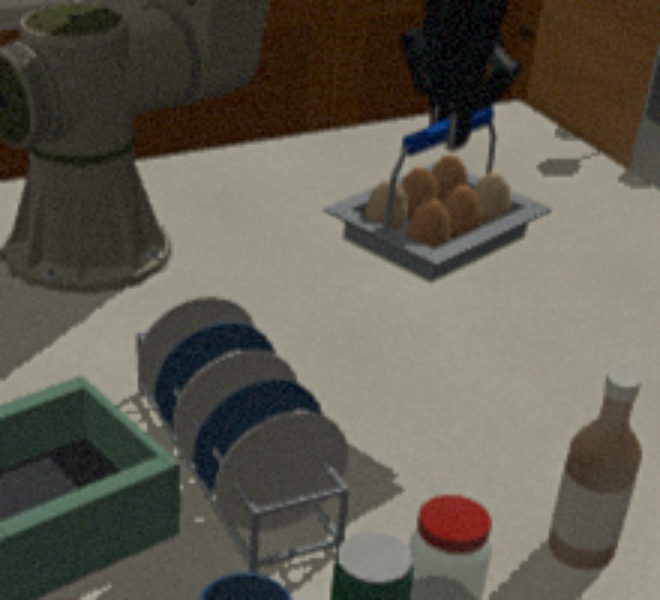

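The basket is held level at the middle of its handle, at about (450,130), with its underside near 0.20 m. I'll carry it across the rack now.

To row units: -108 mm / 200 = -0.54, -80 mm / 200 = -0.4.

Emit:
drive_tool --pt "-0.05 -0.01 0 0 0 0" --pt "-0.15 -0.03 0 0 0 0" --pt "-0.275 -0.055 0 0 0 0" --pt "-0.4 -0.08 0 0 0 0" --pt "-0.54 -0.11 0 0 0 0"

```text
time: 13.02
tool_pos: [0.4767, 0.1247, 0.2964]
ee_rot: [0.582, 0.813, -0.001, -0.001]
contact_force: [-0.1, 0.2, -3.3]
finger_gap: 0.0123
grip_force: 78.9
```

To row units: -125 mm / 200 = -0.625, -100 mm / 200 = -0.5.

Emit:
drive_tool --pt "-0.125 -0.025 0 0 0 0" --pt "-0.25 -0.05 0 0 0 0" --pt "-0.375 -0.075 0 0 0 0" --pt "-0.5 -0.105 0 0 0 0" --pt "-0.625 -0.13 0 0 0 0"

```text
time: 13.43
tool_pos: [0.4919, -0.0025, 0.2965]
ee_rot: [0.583, 0.813, -0.001, -0.001]
contact_force: [0.8, 0.2, -3.9]
finger_gap: 0.0127
grip_force: 78.9
```

To row units: -125 mm / 200 = -0.625, -100 mm / 200 = -0.5.

Emit:
drive_tool --pt "-0.125 -0.025 0 0 0 0" --pt "-0.25 -0.05 0 0 0 0" --pt "-0.375 -0.075 0 0 0 0" --pt "-0.5 -0.105 0 0 0 0" --pt "-0.625 -0.13 0 0 0 0"

```text
time: 13.85
tool_pos: [0.5073, -0.1291, 0.2964]
ee_rot: [0.583, 0.813, -0.001, -0.001]
contact_force: [0.8, -0.4, -2.5]
finger_gap: 0.0121
grip_force: 78.9
```

To row units: -75 mm / 200 = -0.375, -70 mm / 200 = -0.35, 6 degrees / 45 = 0.1333.

Emit:
drive_tool --pt "-0.125 -0.025 0 0 0 0.0222" --pt "-0.225 -0.05 0 0 0 0.0444" --pt "-0.3 -0.06 0 0 0 0.0889" --pt "-0.35 -0.075 0 0 0 0.1111" --pt "-0.375 -0.08 0 0 0 0.1333"

```text
time: 14.27
tool_pos: [0.517, -0.2049, 0.2971]
ee_rot: [0.626, 0.78, -0.0, -0.001]
contact_force: [-1.1, 0.9, -3.1]
finger_gap: 0.0127
grip_force: 78.9
```

Emit:
drive_tool --pt "0 0 0 0 0 0" --pt "0 0 0 0 0 0" --pt "0 0 0 0 0 0" --pt "0 0 0 0 0 0" --pt "0 0 0 0 0 0"

```text
time: 14.68
tool_pos: [0.5176, -0.2027, 0.2986]
ee_rot: [0.624, 0.782, 0.0, 0.0]
contact_force: [-0.5, 0.1, -2.6]
finger_gap: 0.0121
grip_force: 78.9
```

```bash
python3 go.py .5184 -.2033 .211 1.795; python3 - <<'E'
from h import *
Sc=grab_frame("scene");T=grab_frame("top")
A=cv2.resize(Sc[40:250,90:290,::-1],(480,504)); B=cv2.resize(T[180:310,260:420,::-1],(320,260))
o=np.zeros((504,800,3),np.uint8);o[:,:480]=A;o[:260,480:]=B
cv2.imwrite("pics/e.png",o)
E
```

```text
t 14.68 pos [ 0.5176 -0.2027  0.2986] yaw 1.794 q6 0.83 gap 0.012104700324266861 F [-0.5  0.1 -2.6] tau [ 0.03 -0.04  0.05] grip 78.86160850524902
shift mm [-0.7  0.6 87.6] turn [ 0.02  0.01 -0.04]
```

View pics/e.png

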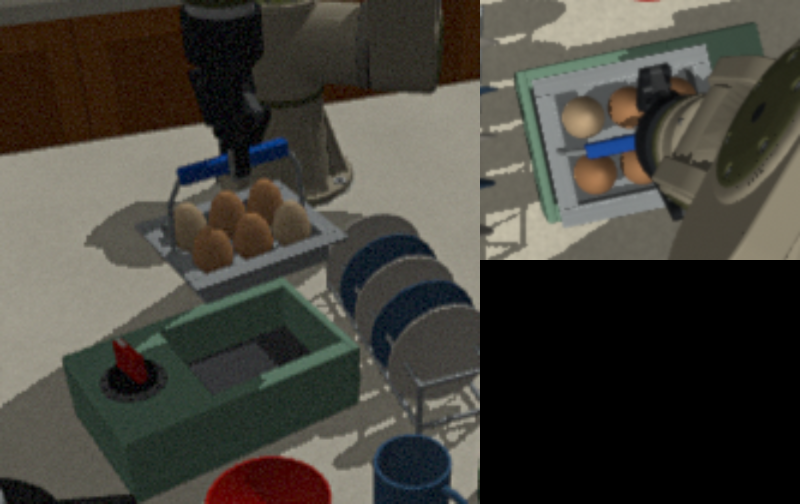

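The basket is level above the well and the key is still wound. I'll lower it slowly to about 20 mm above the rim, then check the alignment with the flange.

To row units: 50 mm / 200 = 0.25, 43 mm / 200 = 0.215.

Emit:
drive_tool --pt "-0.005 0.0025 0.04 0 0 0" --pt "-0.005 0.0025 0.1 0 0 0" --pt "-0.005 0.0025 0.165 0 0 0" --pt "-0.005 0.0025 0.215 0 0 0" --pt "-0.005 0.0025 0.25 0 0 0"

```text
time: 15.2
tool_pos: [0.5177, -0.2041, 0.2466]
ee_rot: [0.624, 0.781, -0.0, -0.001]
contact_force: [-0.3, -0.4, -3.1]
finger_gap: 0.0128
grip_force: 78.8
```

To row units: 36 mm / 200 = 0.18, 33 mm / 200 = 0.165.

Emit:
drive_tool --pt "0 0 0.04 0 0 0" --pt "0 0 0.09 0 0 0" --pt "0 0 0.135 0 0 0" --pt "0 0 0.165 0 0 0" --pt "0 0 0.18 0 0 0"

```text
time: 15.62
tool_pos: [0.5178, -0.2042, 0.211]
ee_rot: [0.624, 0.781, -0.0, -0.001]
contact_force: [-0.0, 0.8, -3.5]
finger_gap: 0.0125
grip_force: 78.8
```

Emit:
drive_tool --pt "0 0 0 0 0 0" --pt "0 0 0 0 0 0" --pt "0 0 0 0 0 0" --pt "0 0 0 0 0 0" --pt "0 0 0 0 0 0"

```text
time: 16.03
tool_pos: [0.5186, -0.2046, 0.2128]
ee_rot: [0.624, 0.781, 0.0, 0.001]
contact_force: [0.5, -0.2, -4.1]
finger_gap: 0.0126
grip_force: 78.8
```

```bash
python3 go.py .5184 -.2033 .211 1.795; python3 - <<'E'
from h import *
T=grab_frame("top");Sc=grab_frame("scene")
zb=manip.sense()["tool_pos"][2]-.0999; print("zb",zb)
def draw(im,n,x0,y0,w,h,f):
    o=cv2.resize(im[y0:y0+h,x0:x0+w,::-1],(w*f,h*f),interpolation=cv2.INTER_CUBIC)
    # flange thickness unknown: outline at top of its underside level 30 mm, and lower part's underside
    for d,z,c in(((.15,.18),zb+.03,(0,255,255)),((.118,.148),zb,(255,0,255))):
        q=proj(n,box((.5184,-.2033,.2235),d,(z,)))[[0,1,3,2]]
        cv2.polylines(o,[np.round((q-[x0,y0]+.5)*f).astype(int)],True,c,1)
    return o
A=draw(T,"top",275,190,115,100,4);B=draw(Sc,"scene",120,100,115,100,3)
o=np.zeros((400,805,3),np.uint8);o[:,:460]=A;o[:300,460:]=B
cv2.imwrite("pics/f.png",o[:,:800])
E
```

```text
t 16.03 pos [ 0.5186 -0.2046  0.2128] yaw 1.793 q6 0.829 gap 0.012567607578111404 F [ 0.5 -0.2 -4.1] tau [-0.01  0.02  0.02] grip 78.81312847137451
shift mm [1.3 0.1 1.8] turn [ 0.04  0.04 -0.12]
zb 0.11274150164352169
```

View pics/f.png

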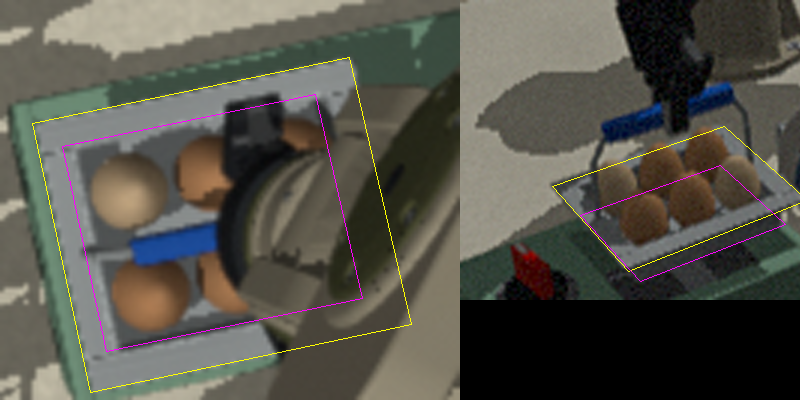

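The predicted flange outline at the target pose matches the real flange within about a pixel (2 mm) in both views, with its left corners at (35,124) and (90,391). The underside is about 22 mm above the rim, so I'll hand in.

```bash
python3 -c "
from workcell import manip
print(manip.job_done())"
```

```text
the job is handed in; nothing more can be done
None
```

I've handed the job in, and the result wasn't reported back: the timer is wound to its stop, and the basket is held still and level about 22 mm above the well, centred to about 2 mm.

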